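Roll the red printed vessel section up to the scanner stop

ROBOT

A 6-joint arm with a two-finger parallel gripper is mounted at the origin on the work surface. World frame = base frame: x ahead of the robot, y to its left, z up, the work surface at z = 0. Lengths are in m, angles in rad, forces in N, time in s.
With the tool pointing down it reaches from about 0.3 to 0.875 m from the base axis. Payload 6.4 kg.
Tool frame: the origin (TCP) lies midway between the tips of the shut fingers; the grasp point (between the pads) lies arm.grip_point_offset behind it (arm.grip_point_offset is the distance from the TCP to the grasp point, in m); y points along the fingers, z is the direction in which the jaws open and shut, and the axes are right-handed (so a half turn about y gives the same grasp; the last joint's range is limited). The gripper opens to 88 mm and grips with 3 to 60 N. Pads are 18 mm wide; open, the fingers measure 123 mm over their backs; the gripper's body (75 mm by 187 mm) begins 45 mm behind the grasp point.
Start: joints at [1.113, 0.181, 1.607, -0, 1.354, -0.206], TCP at [0.143, 0.557, 0.239] pointing down, gripper open.
Joint ranges: [-2.99, 2.99], [-0.89, 2.07], [0.3, 2.58], [-1.14, 4.28], [0, 2.63], [-3.12, 3.12]. Speed limits (rad/s): [2.57, 2.57, 3.01, 3.14, 3.14, 3.14].

INTERFACE

Orientations are given as a unit quaternion [x, y, z, w].
In Python, from plant import arm gives the robot as it stands.
- The arm moves only by the tool move_arm, never from a script. Its argument "increments" is text: rows parted by semicolons, each of 6 numbers parted by spaces: the shift along the world's x, y, z in mm, then the turn, a rotation vector about the world's x, y, z in degrees. A call has 1 to 8 rows; each row shifts and turns the commanded pose from where the row before left it; what a row does not reach is not made up. A row lasts 1/10 s, in which the tool goes at most 50 mm and 8.59 degrees, less where a joint would pass 70% of its speed; a pose out of reach is approached as far as the arm can. A call with a gripper value outside its range is refused whole. "grip" is the opening, from -1 (shut) to 1 (fully open), set as the call begins (left out, the last holds). The fingers move at their own pace and stop on an object; "newtons" is the grip in N (left out, the last holds). Time passes only in rows, so rows that do not move let the fingers close. It gives the time, the measured TCP pose, the force and the opening at its end, in the units of the state.
- arm.sense(): the state, without advancing time (a new reading comes with each control period).
- arm.grab_frame(name): name is "side" or "top"; returns a dict with "image" (400x640x3 uint8, red, green, blue), "mtx" (3x3 intrinsics, pixels), "camera_from_world" (4x4, takes a point from world to camera coordinates). Camera axes: x right, y down, z forward; pixel columns grow to the right and rows downward; lengths in m; the calibration is good to about 2 mm. A picture is of the moment at which its call begins. There is no depth.
- arm.sign_off(): hands the job in, once; it reports no verdict.
The state is a dict: "time": time; "joint_positions": joint angles; "dq": joint speeds; "tau": joint torques, N m; "tcp_pos": TCP position; "ee_rot": TCP orientation; "ft_force": force on the tool from outside, world axes, zero at the start; "wrist_torque": the same for the moment, N m; "finger_gap": finger opening in m.
Only numpy, scipy, OpenCV 4.12 (cv2) and the standard library are available. Lean on these libraries where they do the work, as an engineer would, in place of code of your own. Each camera call takes 0.05 s, during which the arm holds its last target. There are 200 camera calls.

TASK

Take the orange paddle by its black handle and use it to push the red printed tube gently along its lane of the tray, so that it rolls right up to the green stop at the scanner end; do not touch the tube with the gripper, and leave the grey tube in the other lane where it is. Then put the paddle back, standing upright on the bench where you found it, and let go.

Things in the scene. Friction and masses are not known exactly. Their poses are not given: they have to be found in the camera images.
- red_tube: Red printed vessel section: smooth solid cylinder, 34 mm diameter, 54 mm long, about 45 g, lying across either lane of the tray. Origin at its centre; its y axis is the cylinder's axis (x and z turn as it rolls). Rolls easily; after a slow push it stops by itself within about 10 mm. Must not be lifted out of its lane.
- grey_tube: Grey tube of the same shape and size, lying in the other lane of the tray. Origin at its centre, y axis along the cylinder. It is to stay where it is.
- tray: Fixed tray, 290 long (x) by 146 mm wide (y), origin under its centre on the bench. Two lanes along x, 60 mm wide, centre lines at y = +35 and -35 mm, floor 6 mm above the bench, rims and divider to 12 mm. At the +x end (roll that way) a green stop, 36 mm high, face at x = 135 mm: a tube touching it has its centre at x = 118, z = 23 mm. Grey scan head behind it, to x = 190 mm, 75 mm high.
- paddle_grip (a point): On the axis of the paddle's black handle, 90 mm above its underside. The loose paddle (120 g) stands on the bench: orange block 34 mm thick (x axis), 46 wide (y), 45 high, flat +x and -x faces both for pushing; on it the handle, 24 x 24 mm square, parallel to the block, from 45 to 117 mm above the underside. z up.
There are look-alikes about, which are no part of the job. Leave any pink look-alike of the red_tube alone.

How it is judged:
By the outcome, as a careful person would: the job done as asked, in the order asked, and still so for the second after the job is handed in, with the robot touching nothing.
It also fails if it takes over 56 s, if anything falls off the work surface, if the arm or the gripper's body presses on something with over 40 N, if the wrist force passes 120 N, or if a joint passes its speed limit or range.

## Working session

There is one attempt and no reset: what is moved stays moved. The work goes in short steps, Python scripts to look and compute and a tool call to move; the robot and the scene stay as the last step left them, time stands still between calls to the robot, and variables do not carry over. Pictures are saved under pics/ and viewed, about 8 in all and at most 12, crops included, and the job is handed in when it is done.

Besides the shell and the picture viewer there is one more tool, called after "Call:" by a JSON object that holds its "op" and its "data". move_arm: Moves the arm, as the interface text tells. Its arguments: {"type":"object","properties":{"increments":{"type":"string"},"grip":{"type":"number"},"newtons":{"type":"number"}},"required":["increments"]}

```bash
mkdir -p pics; ls
python3 - <<'E'
from plant import arm
import cv2,pickle
s=arm.sense();print(s["time"],s["tcp_pos"],s["ee_rot"],s["finger_gap"],arm.grip_point_offset)
for n in("side","top"):
    f=arm.grab_frame(n);pickle.dump(f,open(f"{n}0.pkl","wb"))
    cv2.imwrite(f"pics/{n}0.png",f["image"][:,:,::-1]);print(n,f["mtx"].tolist(),f["camera_from_world"].round(3).tolist())
E
```

```text
pics
0.0 [0.14300768 0.55639219 0.23782467] [ 0.7020895  -0.08899676  0.08858249 -0.70093014] 0.0880527361329806 0.0187
side [[378.2442783708085, 0.0, 326.95371890737175], [0.0, 378.2442783708085, 199.23330685638282], [0.0, 0.0, 1.0]] [[0.998, -0.065, 0.022, -0.573], [-0.015, -0.528, -0.849, 0.009], [0.067, 0.847, -0.527, 0.869], [0.0, 0.0, 0.0, 1.0]]
top [[427.5773241159776, 0.0, 320.174950823445], [0.0, 427.5773241159776, 202.78524609266532], [0.0, 0.0, 1.0]] [[0.01, -1.0, 0.02, -0.118], [-0.996, -0.012, -0.09, 0.564], [0.091, -0.019, -0.996, 0.822], [0.0, 0.0, 0.0, 1.0]]
```

View pics/top0.png

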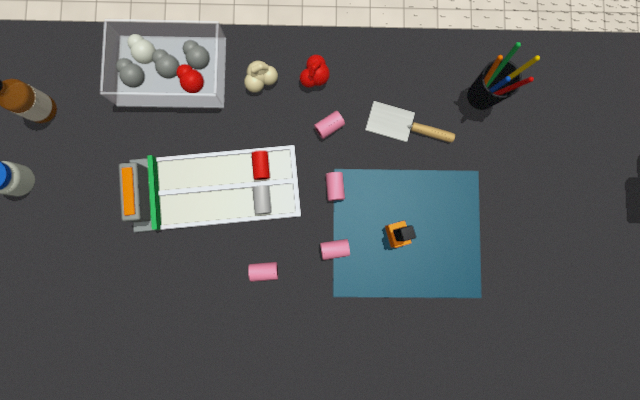

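View pics/side0.png

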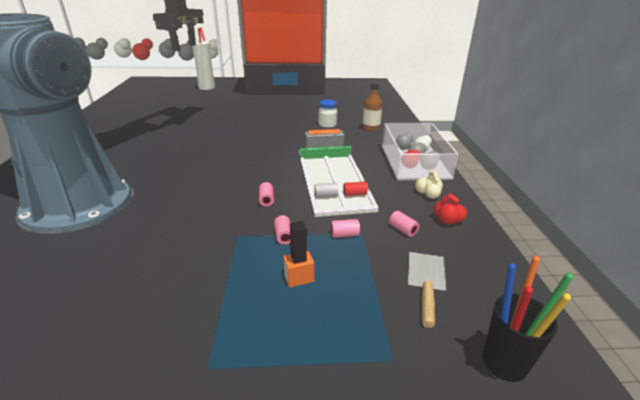

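Top view: the red tube is at (261,165) in the upper lane and the grey one at (262,200). The green stop is at (153,193), at the tray's left end, so it lies toward world +y. The paddle is at (400,235) on the blue mat. The side view agrees.

Look-alikes for the tube are the pink tubes at (330,125), (335,186), (335,250) and (263,272), and the red clusters at (315,72) and (190,80). I found no second paddle. I choose the pure red cylinder in the tray lane and the orange block with the black handle.

```bash
cat > h.py <<'E'
import numpy as np,cv2,pickle
def ray(f,uv,z):
    E=f["camera_from_world"];R,t=E[:3,:3],E[:3,3]
    d=R.T@np.linalg.inv(f["mtx"])@np.array([uv[0],uv[1],1.]);c=-R.T@t
    return c+d*(z-c[2])/d[2]
def proj(f,p):
    q=f["mtx"]@(f["camera_from_world"]@np.append(p,1))[:3];return q[:2]/q[2]
def blob(f,lo,hi,box,minA=20):
    hsv=cv2.cvtColor(f["image"],cv2.COLOR_RGB2HSV);m=cv2.inRange(hsv,lo,hi)
    k=np.zeros_like(m);x0,y0,x1,y1=box;k[y0:y1,x0:x1]=m[y0:y1,x0:x1]
    cs=[c for c in cv2.findContours(k,0,2)[0] if cv2.contourArea(c)>=minA]
    return max(cs,key=cv2.contourArea) if cs else None
E
python3 - <<'E'
from h import *
t=pickle.load(open("top0.pkl","rb"));s=pickle.load(open("side0.pkl","rb"))
def show(n,c,z,f=t):
    r=cv2.minAreaRect(c);b=cv2.boxPoints(r)
    print(n,np.round(r[0],1),"ctr",ray(f,r[0],z)[:2].round(4),"corners",[ray(f,p,z)[:2].round(3).tolist() for p in b])
show("red",blob(t,(0,150,80),(6,255,255),(240,140,285,185)),.03)
show("grey",blob(t,(0,0,60),(180,60,200),(250,183,275,216)),.03)
show("green",blob(t,(45,100,50),(85,255,255),(140,150,170,240)),.036)
show("orange",blob(t,(7,150,80),(22,255,255),(370,210,430,260)),.045)
show("black",blob(t,(0,0,0),(180,255,60),(395,222,420,246)),.117)
show("tray",blob(t,(0,0,150),(180,60,255),(155,140,305,235)),.012)
show("mat",blob(t,(85,80,40),(115,255,255),(325,160,490,300)),.0)
show("red side",blob(s,(0,150,80),(6,255,255),(335,175,375,200)),.03,s)
show("orange side",blob(s,(7,150,80),(22,255,255),(275,245,325,295)),.03,s)
show("black side",blob(s,(0,0,0),(180,255,60),(285,215,312,262)),.08,s)
i=t["image"][:,:,::-1]
a=cv2.resize(i[200:270,360:440],None,fx=5,fy=5,interpolation=2);b=cv2.resize(i[140:240,230:310],(280,350),interpolation=2)
cv2.imwrite("pics/crop1.png",np.hstack([a,b]))
E
```

```text
red [260.1 164.9] ctr [0.6395 0.0087] corners [[0.666, 0.027], [0.669, -0.004], [0.613, -0.01], [0.61, 0.021]]
grey [263.4 200.1] ctr [0.5693 0.0006] corners [[0.597, 0.028], [0.602, -0.02], [0.542, -0.026], [0.537, 0.021]]
green [153.4 191.9] ctr [0.5822 0.2146] corners [[0.655, 0.232], [0.657, 0.213], [0.51, 0.197], [0.509, 0.216]]
orange [397.8 234.4] ctr [ 0.5043 -0.2622] corners [[0.52, -0.237], [0.532, -0.275], [0.489, -0.288], [0.477, -0.25]]
black [398.9 234.6] ctr [ 0.5026 -0.2498] corners [[0.512, -0.241], [0.515, -0.255], [0.493, -0.259], [0.491, -0.244]]
tray [227.5 186.6] ctr [0.5974 0.0755] corners [[0.656, 0.225], [0.687, -0.057], [0.539, -0.073], [0.51, 0.205]]
mat [407. 233.] ctr [ 0.5081 -0.2903] corners [[0.378, -0.14], [0.638, -0.138], [0.643, -0.446], [0.381, -0.44]]
red side [355.9 188.1] ctr [6.427e-01 5.000e-04] corners [[0.617, 0.025], [0.674, 0.032], [0.667, -0.023], [0.614, -0.029]]
orange side [299.9 268.3] ctr [ 0.509  -0.2727] corners [[0.478, -0.24], [0.529, -0.225], [0.537, -0.303], [0.492, -0.315]]
black side [297.5 241.5] ctr [ 0.5059 -0.2613] corners [[0.492, -0.204], [0.519, -0.205], [0.518, -0.311], [0.494, -0.31]]
```

View pics/crop1.png

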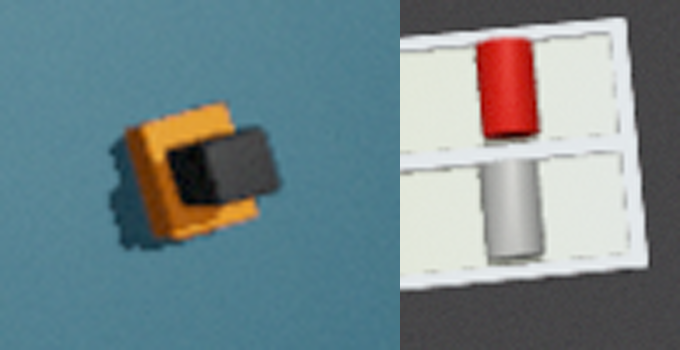

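The crop confirms both choices. The handle top is centred near (409,233) and the block top near (401,234). The red tube lies in the upper lane, with about 100 px of crop (20 px of image) between it and the tray's open end.

Run:
```python
from h import *
from scipy.spatial.transform import Rotation as R
t=pickle.load(open("top0.pkl","rb"));s=pickle.load(open("side0.pkl","rb"))
p=lambda u,v,z:ray(t,(360+u/5,200+v/5),z)[:2]
top=np.array([p(215,140,.117),p(268,128,.117),p(278,185,.117),p(218,200,.117)])
bl=np.array([p(150,122,.045),p(228,104,.045),p(258,213,.045),p(183,236,.045)])
for q in(top,bl):
    e=np.roll(q,-1,0)-q;print(q.mean(0).round(4),np.linalg.norm(e,axis=1).round(3),np.degrees(np.arctan2(e[:,1],e[:,0])).round(1))
# side view handle top centre?
print("proj side handle top/bottom",proj(s,[*top.mean(0),.117]),proj(s,[*bl.mean(0),.045]),proj(s,[*bl.mean(0),.0]))
c=blob(s,(0,0,0),(180,255,60),(285,215,312,262));print(cv2.boundingRect(c));c=blob(s,(7,150,80),(22,255,255),(275,245,325,295));print(cv2.boundingRect(c))
r=R.from_quat([0.7020895,-0.08899676,0.08858249,-0.70093014]).as_matrix();print(r.round(3))
# tray
a=np.radians(96.2);X=np.array([np.cos(a),np.sin(a)]);Y=np.array([-X[1],X[0]])
g=ray(t,cv2.minAreaRect(blob(t,(45,100,50),(85,255,255),(140,150,170,240)))[0],.036)[:2]
tr=np.array([[.656,.225],[.687,-.057],[.539,-.073],[.51,.205]])
for q in(g,*tr,[.6395,.0087],[.5693,.0006],[.6427,.0005]):
    d=np.array(q)-g;print(q,"along",(d@X).round(4),"across",(d@Y).round(4))
```

```text
[ 0.5062 -0.2676] [0.019 0.02  0.022 0.021] [ -76.7 -170.5  104.5    2.5]
[ 0.5056 -0.2684] [0.031 0.044 0.031 0.046] [ -76.5 -164.9  107.4   16. ]
proj side handle top/bottom [297.27467599 225.91652544] [297.73478396 260.12842123] [298.20365516 279.39053507]
(290, 222, 16, 40)
(284, 251, 30, 36)
[[ 0.968 -0.001  0.249]
 [-0.249 -0.002  0.968]
 [-0.    -1.    -0.002]]
[0.5821514 0.2146496] along 0.0 across 0.0
[0.656 0.225] along 0.0023 across -0.0745
[ 0.687 -0.057] along -0.2814 across -0.0749
[ 0.539 -0.073] along -0.2813 across 0.074
[0.51  0.205] along -0.0018 across 0.0728
[0.6395, 0.0087] along -0.2109 across -0.0348
[0.5693, 0.0006] along -0.2114 across 0.0359
[0.6427, 0.0005] along -0.2194 across -0.0371
```

Tray heading is 96.2° and its origin is near (0.597, 0.079). The red tube is at tray x≈-74 mm, lane y≈-35 mm. The paddle is at (0.506, -0.268) with heading ≈105°, and its size and side-view projection agree. Next I move above the paddle, turning +29.4°.

Call:
{"op": "move_arm", "data": {"increments": "18 -41 0 0 0 7.35;18 -41 0 0 0 7.35;18 -41 0 0 0 7.35;18 -41 0 0 0 7.35;18 -41 0 0 0 0;18 -41 0 0 0 0;18 -41 0 0 0 0;18 -41 0 0 0 0", "grip": 1, "newtons": 25}}

```text
time: 0.9
tcp_pos: [0.2873, 0.2273, 0.2386]
ee_rot: [0.701, 0.092, -0.092, -0.701]
ft_force: [1.7, -0.4, 0.3]
finger_gap: 0.0882
```

Call:
{"op": "move_arm", "data": {"increments": "18 -41 0 0 0 0;18 -41 0 0 0 0;18 -41 0 0 0 0;18 -41 0 0 0 0;18 -41 0 0 0 0;18 -41 0 0 0 0;18 -41 0 0 0 0;18 -41 0 0 0 0"}}

```text
time: 1.7
tcp_pos: [0.4314, -0.101, 0.2385]
ee_rot: [-0.701, -0.092, 0.092, 0.701]
ft_force: [0.3, 0.7, 0.1]
finger_gap: 0.0883
```

Call:
{"op": "move_arm", "data": {"increments": "18 -41 0 0 0 0;18 -41 0 0 0 0;18 -41 0 0 0 0;21 -45 0 0 0 0;0 0 0 0 0 0;0 0 0 0 0 0"}}

```text
time: 2.3
tcp_pos: [0.5057, -0.2674, 0.2374]
ee_rot: [-0.7, -0.091, 0.092, 0.702]
ft_force: [-1.0, 0.4, -0.9]
finger_gap: 0.088
```

Call:
{"op": "move_arm", "data": {"increments": "0 0 -35 0 0 0;0 0 -35 0 0 0;0 0 -35 0 0 0;0 0 -25 0 0 0;0 0 -20 0 0 0;0 0 -16 0 0 0;0 0 0 0 0 0;0 0 0 0 0 0"}}

```text
time: 3.1
tcp_pos: [0.5062, -0.266, 0.0734]
ee_rot: [-0.701, -0.092, 0.092, 0.701]
ft_force: [0.5, -0.4, -0.0]
finger_gap: 0.0884
```

Run:
```python
from plant import arm
import cv2,numpy as np
a=arm.grab_frame("side")["image"][190:310,220:380,::-1];b=arm.grab_frame("top")["image"][180:300,320:480,::-1]
cv2.imwrite("pics/g1.png",cv2.resize(np.hstack([a,b]),(800,300),interpolation=2))
```

```text
(no output)
```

View pics/g1.png

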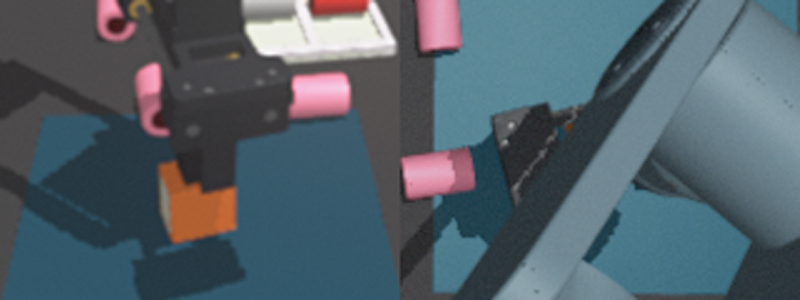

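The block (side-crop pixel (197,200)) sits centred under the fingers, which straddle the handle. Next I close.

Call:
{"op": "move_arm", "data": {"increments": "0 0 0 0 0 0;0 0 0 0 0 0;0 0 0 0 0 0;0 0 0 0 0 0;0 0 0 0 0 0;0 0 0 0 0 0;0 0 0 0 0 0;0 0 0 0 0 0", "grip": -1, "newtons": 25}}

```text
time: 4.0
tcp_pos: [0.5062, -0.2671, 0.0727]
ee_rot: [-0.701, -0.092, 0.092, 0.701]
ft_force: [-0.0, -0.6, -0.4]
finger_gap: 0.0263
```

Call:
{"op": "move_arm", "data": {"increments": "0 0 0 0 0 0;0 0 0 0 0 0;0 0 0 0 0 0;0 0 0 0 0 0"}}

```text
time: 4.4
tcp_pos: [0.5062, -0.2671, 0.0726]
ee_rot: [-0.701, -0.092, 0.092, 0.701]
ft_force: [-0.6, -0.2, -0.1]
finger_gap: 0.024
```

Call:
{"op": "move_arm", "data": {"increments": "0 0 4 0 0 0;0 0 8 0 0 0;0 0 15 0 0 0;0 0 20 0 0 0;0 0 20 0 0 0;0 0 13 0 0 0;0 0 0 0 0 0;0 0 0 0 0 0"}}

```text
time: 5.2
tcp_pos: [0.5062, -0.2671, 0.1529]
ee_rot: [0.701, 0.092, -0.092, -0.701]
ft_force: [-0.5, -0.4, -2.2]
finger_gap: 0.0239
```

Run:
```python
from plant import arm
import numpy as np
s=arm.sense();print(s["tcp_pos"],s["ft_force"],s["finger_gap"])
# target: paddle centre in tray frame
a=np.radians(96.2);X=np.array([np.cos(a),np.sin(a)]);Y=np.array([-X[1],X[0]])
for tx in(-.135,-.125,.084):
    print(tx,(np.array([.597,.079])+tx*X-.035*Y-s["tcp_pos"][:2])*1000)
print(X)
import cv2
a=arm.grab_frame("side")["image"][150:310,220:400,::-1]
cv2.imwrite("pics/g2.png",cv2.resize(a,(720,600),interpolation=2))
```

```text
[ 0.50624513 -0.26711447  0.15294   ] [-0.47558073 -0.44095528 -2.20454293] 0.023920488387711155
-0.135 [140.13006525 215.68406621]
-0.125 [139.05007169 225.62557585]
0.084 [116.47820635 433.40312732]
[-0.10799936  0.99415096]
```

View pics/g2.png

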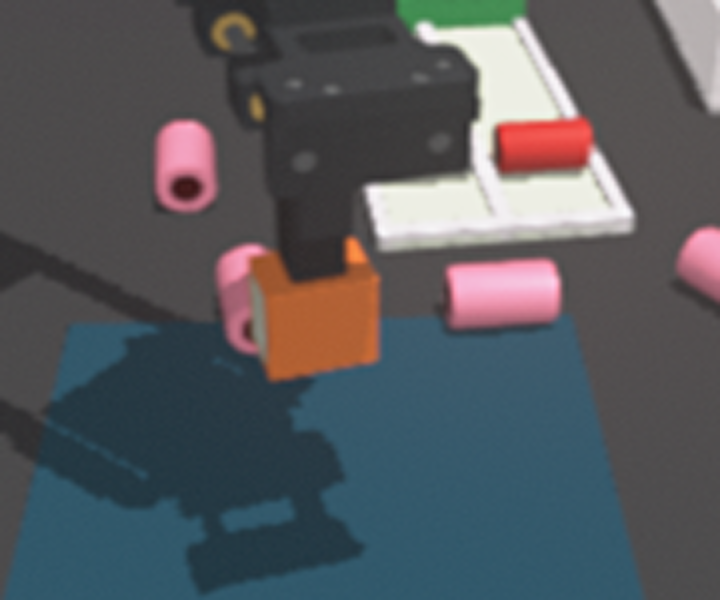

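The paddle is held upright and level; the red tube is still in its lane at (545,145). Now I carry it behind the tube, turning -8.8°, and lower it to about 16 mm underside height, which is above the rims and below the tube's axis.

Call:
{"op": "move_arm", "data": {"increments": "23 36 0 0 0 -4.4;23 36 0 0 0 -4.4;23 36 0 0 0 0;23 36 0 0 0 0;24 36 0 0 0 0;24 36 0 0 0 0;0 0 0 0 0 0;0 0 0 0 0 0"}}

```text
time: 6.05
tcp_pos: [0.6456, -0.05, 0.151]
ee_rot: [-0.706, -0.038, 0.04, 0.706]
ft_force: [-0.0, -0.4, -1.7]
finger_gap: 0.0242
```

Call:
{"op": "move_arm", "data": {"increments": "0 0 -16 0 0 0;0 0 -16 0 0 0;0 0 -16 0 0 0;0 0 -10 0 0 0;0 0 -6 0 0 0;0 0 0 0 0 0;0 0 0 0 0 0"}}

```text
time: 6.75
tcp_pos: [0.6466, -0.0513, 0.089]
ee_rot: [0.706, 0.038, -0.038, -0.706]
ft_force: [-0.2, -0.0, -0.7]
finger_gap: 0.0236
```

Run:
```python
from plant import arm
import numpy as np,cv2
s=arm.sense();print(s["tcp_pos"],s["ee_rot"],s["ft_force"],s["finger_gap"])
a=arm.grab_frame("side")["image"][120:240,260:420,::-1];b=arm.grab_frame("top")["image"][130:250,140:300,::-1]
cv2.imwrite("pics/g3.png",cv2.resize(np.hstack([a,b]),(800,300),interpolation=2))
```

```text
[ 0.64655724 -0.05128765  0.08902672] [ 0.70615103  0.03821552 -0.03782442 -0.70601673] [-0.17021891 -0.01194978 -0.71563056] 0.023631266911943175
```

View pics/g3.png

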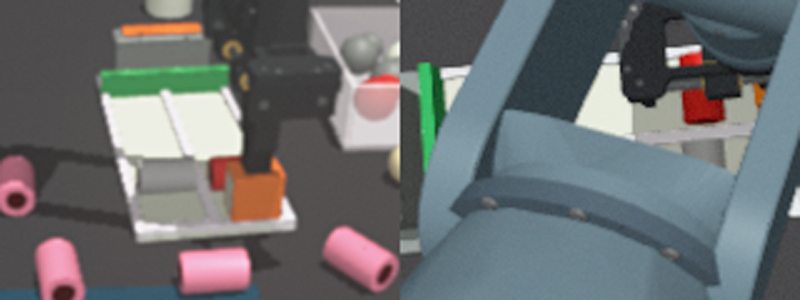

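The paddle stands in the red lane behind the red tube, which peeks out at (225,172) in the side crop, with a gap left at (740,95) in the top crop. Next I push slowly at 30 mm/s.

Call:
{"op": "move_arm", "data": {"increments": "-0.33 3 0 0 0 0;-0.33 3 0 0 0 0;-0.33 3 0 0 0 0;-0.33 3 0 0 0 0;-0.33 3 0 0 0 0;-0.33 3 0 0 0 0;-0.33 3 0 0 0 0;-0.33 3 0 0 0 0"}}

```text
time: 7.65
tcp_pos: [0.6436, -0.0269, 0.0887]
ee_rot: [-0.706, -0.038, 0.038, 0.706]
ft_force: [0.2, 0.5, -1.6]
finger_gap: 0.0237
```

Call:
{"op": "move_arm", "data": {"increments": "-0.33 3 0 0 0 0;-0.33 3 0 0 0 0;-0.33 3 0 0 0 0;-0.33 3 0 0 0 0;-0.33 3 0 0 0 0;-0.33 3 0 0 0 0;-0.33 3 0 0 0 0;-0.33 3 0 0 0 0"}}

```text
time: 8.45
tcp_pos: [0.6409, -0.0029, 0.0887]
ee_rot: [0.706, 0.038, -0.038, -0.706]
ft_force: [-0.1, -0.1, -0.1]
finger_gap: 0.0239
```

Call:
{"op": "move_arm", "data": {"increments": "-0.33 3 0 0 0 0;-0.33 3 0 0 0 0;-0.33 3 0 0 0 0;-0.33 3 0 0 0 0;-0.33 3 0 0 0 0;-0.33 3 0 0 0 0;-0.33 3 0 0 0 0;-0.33 3 0 0 0 0"}}

```text
time: 9.25
tcp_pos: [0.6383, 0.0211, 0.0887]
ee_rot: [0.706, 0.038, -0.038, -0.706]
ft_force: [0.8, -0.8, -1.2]
finger_gap: 0.0243
```

Run:
```python
from plant import arm
import numpy as np,cv2
s=arm.sense();print(s["tcp_pos"],s["ee_rot"],s["ft_force"],s["finger_gap"])
a=arm.grab_frame("side")["image"][120:240,260:420,::-1];b=arm.grab_frame("top")["image"][130:250,140:300,::-1]
cv2.imwrite("pics/g4.png",cv2.resize(np.hstack([a,b]),(800,300),interpolation=2))
```

```text
[0.6383051  0.02114015 0.08871005] [ 0.70609034  0.03809366 -0.03808415 -0.70607005] [ 0.79508231 -0.79756064 -1.23398006] 0.024343956982195252
```

View pics/g4.png

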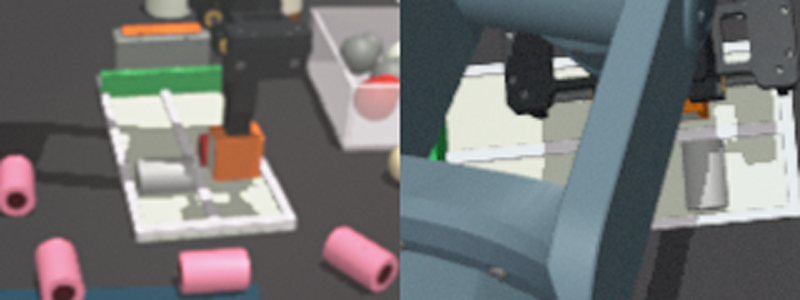

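The red tube is in front of the paddle at (205,150) in the side crop and has moved along; the grey tube at (165,178) has not moved. I carry on pushing.

Call:
{"op": "move_arm", "data": {"increments": "-0.33 3 0 0 0 0;-0.33 3 0 0 0 0;-0.33 3 0 0 0 0;-0.33 3 0 0 0 0;-0.33 3 0 0 0 0;-0.33 3 0 0 0 0;-0.33 3 0 0 0 0;-0.33 3 0 0 0 0"}}

```text
time: 10.15
tcp_pos: [0.6357, 0.0452, 0.0887]
ee_rot: [-0.706, -0.038, 0.038, 0.706]
ft_force: [0.5, -0.6, -1.9]
finger_gap: 0.0239
```

Call:
{"op": "move_arm", "data": {"increments": "-0.33 3 0 0 0 0;-0.33 3 0 0 0 0;-0.33 3 0 0 0 0;-0.33 3 0 0 0 0;-0.33 3 0 0 0 0;-0.33 3 0 0 0 0;-0.33 3 0 0 0 0;-0.33 3 0 0 0 0"}}

```text
time: 10.95
tcp_pos: [0.633, 0.0691, 0.0887]
ee_rot: [-0.706, -0.038, 0.038, 0.706]
ft_force: [-0.4, 0.2, -1.0]
finger_gap: 0.0235
```

Call:
{"op": "move_arm", "data": {"increments": "-0.33 3 0 0 0 0;-0.33 3 0 0 0 0;-0.33 3 0 0 0 0;-0.33 3 0 0 0 0;-0.33 3 0 0 0 0;-0.33 3 0 0 0 0;-0.33 3 0 0 0 0;-0.33 3 0 0 0 0"}}

```text
time: 11.75
tcp_pos: [0.6304, 0.0931, 0.0887]
ee_rot: [0.706, 0.038, -0.038, -0.706]
ft_force: [0.2, 0.1, -0.8]
finger_gap: 0.0237
```

Call:
{"op": "move_arm", "data": {"increments": "-0.33 3 0 0 0 0;-0.33 3 0 0 0 0;-0.33 3 0 0 0 0;-0.33 3 0 0 0 0;-0.33 3 0 0 0 0;-0.33 3 0 0 0 0;-0.33 3 0 0 0 0;-0.33 3 0 0 0 0"}}

```text
time: 12.55
tcp_pos: [0.6277, 0.1171, 0.0887]
ee_rot: [0.706, 0.038, -0.038, -0.706]
ft_force: [-0.3, 0.1, -0.9]
finger_gap: 0.0242
```

Call:
{"op": "move_arm", "data": {"increments": "-0.33 3 0 0 0 0;-0.33 3 0 0 0 0;-0.33 3 0 0 0 0;-0.33 3 0 0 0 0;-0.33 3 0 0 0 0;-0.33 3 0 0 0 0;-0.33 3 0 0 0 0;-0.22 2 0 0 0 0"}}

```text
time: 13.35
tcp_pos: [0.6252, 0.1402, 0.0887]
ee_rot: [-0.706, -0.038, 0.038, 0.706]
ft_force: [0.2, -0.7, -0.5]
finger_gap: 0.024
```

Call:
{"op": "move_arm", "data": {"increments": "-0.22 2 0 0 0 0;-0.22 2 0 0 0 0;-0.22 2 0 0 0 0;-0.22 2 0 0 0 0;-0.16 1.5 0 0 0 0;-0.16 1.5 0 0 0 0;-0.16 1.5 0 0 0 0;-0.16 1.5 0 0 0 0"}}

```text
time: 14.15
tcp_pos: [0.6237, 0.154, 0.0887]
ee_rot: [0.706, 0.038, -0.038, -0.706]
ft_force: [0.1, 0.3, -1.5]
finger_gap: 0.0241
```

Call:
{"op": "move_arm", "data": {"increments": "-0.11 1 0 0 0 0;-0.11 1 0 0 0 0;-0.11 1 0 0 0 0;-0.11 1 0 0 0 0;-0.11 1 0 0 0 0;-0.11 1 0 0 0 0;-0.11 1 0 0 0 0;-0.11 1 0 0 0 0"}}

```text
time: 14.95
tcp_pos: [0.6228, 0.162, 0.0887]
ee_rot: [0.706, 0.038, -0.038, -0.706]
ft_force: [-0.0, 1.0, -1.3]
finger_gap: 0.024
```

Call:
{"op": "move_arm", "data": {"increments": "-0.11 1 0 0 0 0;-0.11 1 0 0 0 0;0 0 0 0 0 0"}}

```text
time: 15.25
tcp_pos: [0.6226, 0.1641, 0.0887]
ee_rot: [-0.706, -0.038, 0.038, 0.706]
ft_force: [0.3, 0.3, -1.5]
finger_gap: 0.024
```

Run:
```python
from plant import arm
import numpy as np,cv2
s=arm.sense();print(s["tcp_pos"],s["ft_force"],s["finger_gap"])
a=arm.grab_frame("side")["image"][120:240,260:420,::-1];b=arm.grab_frame("top")["image"][130:250,140:300,::-1]
cv2.imwrite("pics/g5.png",cv2.resize(np.hstack([a,b]),(800,300),interpolation=2))
```

```text
[0.62256888 0.16405391 0.08869915] [ 0.34747221  0.31035099 -1.45873121] 0.024036367507801325
```

View pics/g5.png

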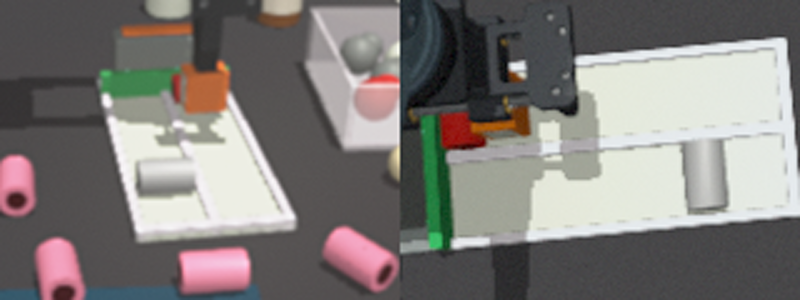

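The red tube, at (460,130) in the top crop, is at or within a few mm of the green stop. I creep on until the force shows contact.

Call:
{"op": "move_arm", "data": {"increments": "-0.05 0.5 0 0 0 0;-0.05 0.5 0 0 0 0;-0.05 0.5 0 0 0 0;-0.05 0.5 0 0 0 0;0 0 0 0 0 0"}}

```text
time: 15.85
tcp_pos: [0.6224, 0.1656, 0.0887]
ee_rot: [0.706, 0.038, -0.038, -0.706]
ft_force: [-0.3, -0.8, -0.5]
finger_gap: 0.024
```

Call:
{"op": "move_arm", "data": {"increments": "-0.05 0.5 0 0 0 0;-0.05 0.5 0 0 0 0;0 0 0 0 0 0"}}

```text
time: 16.15
tcp_pos: [0.6223, 0.1659, 0.0887]
ee_rot: [0.707, 0.038, -0.038, -0.706]
ft_force: [-0.2, -4.8, 0.1]
finger_gap: 0.0241
```

Call:
{"op": "move_arm", "data": {"increments": "-0.05 0.5 0 0 0 0;-0.05 0.5 0 0 0 0;0 0 0 0 0 0"}}

```text
time: 16.45
tcp_pos: [0.6223, 0.1662, 0.0888]
ee_rot: [0.707, 0.038, -0.038, -0.705]
ft_force: [-1.3, -7.2, -0.5]
finger_gap: 0.0241
```

Contact force is 7 N at exactly the predicted place (y=0.166). I back off slowly, then lift.

Call:
{"op": "move_arm", "data": {"increments": "0.05 -0.5 0 0 0 0;0.05 -0.5 0 0 0 0;0.05 -0.5 0 0 0 0;0.05 -0.5 0 0 0 0;0.1 -1 0 0 0 0;0.22 -2 0 0 0 0;0.44 -4 0 0 0 0;0.66 -6 0 0 0 0"}}

```text
time: 17.25
tcp_pos: [0.6239, 0.1531, 0.0887]
ee_rot: [-0.706, -0.038, 0.038, 0.706]
ft_force: [-0.3, -0.2, -1.1]
finger_gap: 0.024
```

Call:
{"op": "move_arm", "data": {"increments": "1.1 -10 0 0 0 0;2.2 -20 0 0 0 0;2.2 -20 5 0 0 0;2.2 -20 15 0 0 0;0 0 20 0 0 0;0 0 20 0 0 0;0 0 0 0 0 0"}}

```text
time: 17.95
tcp_pos: [0.6338, 0.0818, 0.1521]
ee_rot: [0.706, 0.04, -0.036, -0.706]
ft_force: [0.7, -0.8, -0.2]
finger_gap: 0.0235
```

Run:
```python
from plant import arm
import numpy as np,cv2
from h import *
s=arm.sense();print(s["tcp_pos"],s["ft_force"],s["finger_gap"], (np.array([.5062,-.2671,.0726+.03])-s["tcp_pos"])*1000)
fs=arm.grab_frame("side");ft=arm.grab_frame("top")
for f,b in((ft,(140,150,300,240)),(fs,(290,130,400,220))):
    c=blob(f,(0,150,60),(6,255,255),b)
    if c is not None: print(cv2.minAreaRect(c),ray(f,cv2.minAreaRect(c)[0],.025))
a=np.radians(96.2);X=np.array([np.cos(a),np.sin(a)]);e=np.array([.597,.079])+.118*X-.035*np.array([-X[1],X[0]]);print("expect",e,proj(ft,[*e,.023]),proj(fs,[*e,.023]))
cv2.imwrite("pics/g6.png",cv2.resize(np.hstack([fs["image"][120:240,260:420,::-1],ft["image"][130:250,140:300,::-1]]),(800,300),interpolation=2))
```

```text
[0.63379412 0.08181027 0.15209189] [ 0.73759108 -0.78313954 -0.21071532] 0.023468066845937254 [-127.59411836 -348.9102697   -49.49189319]
((338.0, 154.5), (9.0, 18.0), 90.0) [0.61788582 0.19792935 0.025     ]
expect [0.61905136 0.20008979] [163.97840486 174.38800793] [338.31617084 154.81564478]
```

View pics/g6.png

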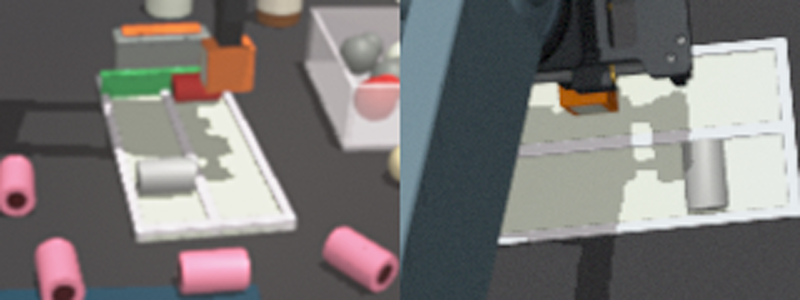

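The tube is at (197,87) in the side crop, against the green stop. Its measured pixel (338,154.5) matches the expected (338.3,154.8). Now I take the paddle back.

Call:
{"op": "move_arm", "data": {"increments": "-14 -39 0 0 0 4.4;-14 -39 0 0 0 4.4;-14 -39 0 0 0 0;-14 -39 0 0 0 0;-14 -39 0 0 0 0;-14 -39 0 0 0 0;-14 -39 0 0 0 0;-14 -39 0 0 0 0"}}

```text
time: 18.85
tcp_pos: [0.5179, -0.2299, 0.147]
ee_rot: [-0.7, -0.092, 0.093, 0.702]
ft_force: [0.5, -1.5, -1.4]
finger_gap: 0.0239
```

Call:
{"op": "move_arm", "data": {"increments": "-15.6 -37 0 0 0 0;0 0 -20 0 0 0;0 0 -20 0 0 0;0 0 -20 0 0 0;0 0 0 0 0 0;0 0 0 0 0 0;0 0 0 0 0 0"}}

```text
time: 19.55
tcp_pos: [0.5044, -0.2663, 0.0894]
ee_rot: [0.701, 0.093, -0.092, -0.701]
ft_force: [0.1, -0.3, -1.0]
finger_gap: 0.0243
```

Call:
{"op": "move_arm", "data": {"increments": "1.8 -0.8 -5 0 0 0;0 0 -5 0 0 0;0 0 -3 0 0 0;0 0 -2 0 0 0;0 0 -1 0 0 0;0 0 -0.5 0 0 0;0 0 0 0 0 0;0 0 0 0 0 0"}}

```text
time: 20.35
tcp_pos: [0.5058, -0.2669, 0.0726]
ee_rot: [0.701, 0.092, -0.092, -0.701]
ft_force: [-2.0, 2.0, 4.1]
finger_gap: 0.0235
```

Call:
{"op": "move_arm", "data": {"increments": "0 0 -0.4 0 0 0;0 0 0 0 0 0;0 0 0 0 0 0"}}

```text
time: 20.65
tcp_pos: [0.5059, -0.2669, 0.0726]
ee_rot: [0.701, 0.092, -0.092, -0.701]
ft_force: [-2.9, 2.1, 8.2]
finger_gap: 0.0236
```

The paddle is on the bench. I ease off, open the gripper and lift away.

Call:
{"op": "move_arm", "data": {"increments": "0 0 0.4 0 0 0;0 0 0 0 0 0"}}

```text
time: 20.85
tcp_pos: [0.5059, -0.267, 0.0726]
ee_rot: [0.701, 0.092, -0.092, -0.701]
ft_force: [-1.4, 2.0, 6.0]
finger_gap: 0.0236
```

Call:
{"op": "move_arm", "data": {"increments": "0 0 0 0 0 0;0 0 0 0 0 0;0 0 0 0 0 0;0 0 0 0 0 0;0 0 0 0 0 0;0 0 0 0 0 0;0 0 0 0 0 0;0 0 0 0 0 0", "grip": 1}}

```text
time: 21.65
tcp_pos: [0.5057, -0.2669, 0.0722]
ee_rot: [0.701, 0.092, -0.092, -0.701]
ft_force: [-0.4, -0.7, -0.3]
finger_gap: 0.0857
```

Call:
{"op": "move_arm", "data": {"increments": "0 0 0 0 0 0;0 0 0 0 0 0;0 0 10 0 0 0;0 0 25 0 0 0;0 0 40 0 0 0;0 0 40 0 0 0;0 0 40 0 0 0;0 0 20 0 0 0"}}

```text
time: 22.45
tcp_pos: [0.507, -0.2679, 0.2525]
ee_rot: [0.703, 0.094, -0.091, -0.699]
ft_force: [0.3, -0.1, 0.0]
finger_gap: 0.0882
```

Call:
{"op": "move_arm", "data": {"increments": "-25 -30 0 0 0 0;-25 -35 0 0 0 0;-25 -35 0 0 0 0;-25 -35 0 0 0 0;-25 -35 0 0 0 0;-20 -25 0 0 0 0;0 0 0 0 0 0;0 0 0 0 0 0"}}

```text
time: 23.25
tcp_pos: [0.3604, -0.4621, 0.2477]
ee_rot: [-0.701, -0.092, 0.091, 0.701]
ft_force: [0.6, -0.4, 0.9]
finger_gap: 0.088
```

Run:
```python
from plant import arm
from h import *
s=arm.sense();print(s["time"],s["tcp_pos"],s["ft_force"],s["finger_gap"])
fs=arm.grab_frame("side");ft=arm.grab_frame("top")
for n,f,lo,hi,b,z in(("red",ft,(0,150,60),(6,255,255),(150,150,300,200),.03),("red s",fs,(0,150,60),(6,255,255),(290,130,370,200),.025),("grey",ft,(0,0,60),(180,60,200),(250,183,275,216),.03),("or",ft,(7,150,80),(22,255,255),(370,210,430,260),.045),("or s",fs,(7,150,80),(22,255,255),(275,245,325,295),.03),("blk s",fs,(0,0,0),(180,255,60),(285,215,312,262),.08)):
    c=blob(f,lo,hi,b)
    if c is not None: r=cv2.minAreaRect(c);print(n,np.round(r[0],1),np.round(r[1],1),ray(f,r[0],z).round(4))
    else: print(n,None)
cv2.imwrite("pics/g7.png",np.hstack([cv2.resize(fs["image"][120:300,240:400,::-1],(400,450),interpolation=2),cv2.resize(ft["image"][120:300,140:440,::-1],(400,450))]))
```

```text
23.25 [ 0.36037603 -0.4621344   0.24768143] [ 0.5773294  -0.43608969  0.86614237] 0.08800541742515813
red [163.6 174.7] [27.8 17.2] [0.6173 0.1984 0.03  ]
red s [338.5 154. ] [10. 19.] [0.6196 0.2012 0.025 ]
grey [261. 200.] [30. 22.] [0.5694 0.0053 0.03  ]
or [397.7 234.4] [23.6 20.5] [ 0.5043 -0.2622  0.045 ]
or s [299.4 268.4] [30.7 29.3] [ 0.5082 -0.2728  0.03  ]
blk s [297.5 242. ] [38. 15.] [ 0.5059 -0.2627  0.08  ]
```

View pics/g7.png

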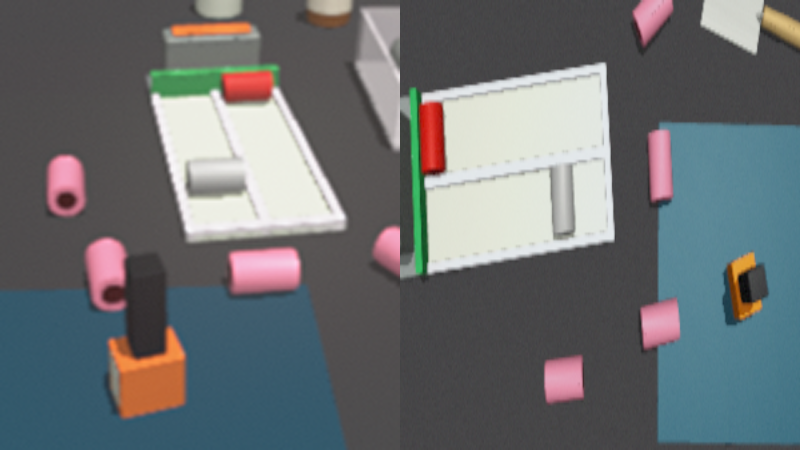

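The red tube lies against the green stop, and the paddle stands upright at its original pixels. The grey tube's mask shifted by 2 px, so I compare images directly before handing in.

Run:
```python
from plant import arm
from h import *
for n,(x0,y0,x1,y1) in(("side",(305,175,345,200)),("top",(248,183,278,218))):
    a=pickle.load(open(f"{n}0.pkl","rb"))["image"];b=arm.grab_frame(n)["image"]
    g=lambda i:cv2.cvtColor(i,cv2.COLOR_RGB2GRAY)[y0:y1,x0:x1].astype(np.float32)
    print(n,cv2.phaseCorrelate(g(a),g(b)),np.abs(g(a)-g(b)).mean())
print(arm.sign_off())
```

```text
side ((0.35892316206746955, 0.43395696516278726), 0.7905123291015625) 4.576
top ((-0.028941147127408584, -0.03810824540543223), 0.9969470196300083) 0.7961905
the job is handed in; nothing more can be done
None
```

The job is done and handed in at about 23 s of the 56 s allowed. The red tube rests against the green stop, and the paddle is back standing upright where it was.

- **Push:** I held the paddle by its handle and pushed the tube along its lane at about 30 mm/s, slower near the end. Contact with the stop showed as about 7 N at the position I had predicted. The gripper never went near the tube.
- **Red tube:** after I backed off, it was measured at about (0.619, 0.200), within about 3 mm of where a tube touching the stop should be in both views.
- **Paddle:** its outline is within 1 px of the first pictures in both views. The gripper is open and clear of everything.
- **Grey tube:** one colour-mask check put it 2 px off, which I put down to shadows and rim pixels in the mask. A direct image comparison gave a shift of 0.04 px in the top view. The side view gave about 0.5 px, a weaker match that also takes in the red tube's old place. I conclude it did not move.

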